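Set the off-contact screw of a small hinge press

TASK

Press the raised, sprung frame of the hinge press down until its detent clicks and keeps it flat by itself, and let go of it. Then grip the winged thumbscrew on the hinge head, turn it clockwise until it seats, and back it off a quarter turn. Finish while still holding the wing there, keeping your grip on it, with the frame still latched and without shoving aside the things around the press.

Things in the scene. Friction and masses are not known exactly. Their poses are not given: they have to be found in the camera images.
- press: hinge press fixed on the table: plywood board 270 x 440 x 18 mm, grey hinge head (45 x 220 mm, top 55 mm above the table) along its far edge with the winged thumbscrew in its middle; the two low round black knobs 85 mm to each side of it (up to 70 mm high) are not used. Origin: centre of the board's underside; x from the frame's front bar to the head, y left along the head, z up.
- front_bar (a point): where to press: middle of the top face of the front bar (25 x 240 mm, nearest the robot) of the aluminium frame (25 mm square tube, 155 mm front to back, with a metal stencil plate). At the start about 106 mm above the table; latched flat, 51 mm above it, at x = -80, y = 0 mm in the press frame. The hinge axis is 160 mm behind it, along the press's y at x = 80, z = 38.5 mm.
- frame (a joint): frame angle, rad: 0 = sprung up (start), 0.36 = flat on its stop and latched. A spring pushes it up; pressing the front bar takes about 11 N at first, then less. Past about 0.25 (the bar's last 17 mm) the spring goes over centre and snaps it on to 0.36, where it stays by itself; lifting it out takes about 7 N at the front bar.
- wing_center (a point): centre of the thumbscrew's wing, on the vertical screw axis, at x = 115, y = 0, z = 90 mm in the press frame. It is flat steel on edge with two round lobes, 56 mm long (own x), 10 mm thick (own y), 24 mm high (19 in the middle), and turns with the screw. Grip it across its thickness from above. Under it are a 22 mm wide collar, 70 to 78 mm above the table, and a 28 mm boss up to 60 mm.
- screw (a joint): how far the screw is backed off, in rad: 0 = seated (a hard stop); grows anticlockwise seen from above. A quarter turn off is 1.571. It starts 0.7 to 1.3 rad off its seat, turns against about 0.08 N m of friction and stays where it is left; its height does not change. At 0 the wing's own x is turned 0.9 rad anticlockwise from the press's x.
- tape_roll: roll of paper tape, 72 mm across, 24 mm high, lying on the left of the board; bystander, origin at its underside
- brush: 170 mm brush lying on the right of the board; bystander, origin in it on its underside
- ink_jar: jar 72 mm across, 85 mm high, left of the board; bystander, origin at its underside
- squeegee: wooden squeegee lying flat, 200 x 100 x 24 mm, right of the board; bystander, origin at its underside
- drink_can: plain can 66 mm across, 115 mm high, right of the board; bystander, origin at its underside
- spray_bottle: white bottle 64 mm across, 160 mm high, left of the board; bystander, origin at its underside

How it is judged:
By the outcome, as a careful person would: the job done as asked, in the order asked, and still so for the second after the job is handed in, while the arm keeps its last pose, push and grip.
It also fails if it takes over 59 s, if anything falls off the work surface, if the arm or the gripper's body presses on something with over 40 N, if the wrist force passes 120 N, or if a joint passes its speed limit or range.

ROBOT

A 7-joint arm with a two-finger parallel gripper is mounted at the origin on the work surface. World frame = base frame: x ahead of the robot, y to its left, z up, the work surface at z = 0. Lengths are in m, angles in rad, forces in N, time in s.
With the tool pointing down it reaches from about 0.425 to 0.8 m from the base axis. Payload 8.3 kg.
Tool frame: the origin (TCP) lies at the very end of the fingers, on their centre line; the grasp point (between the pads) lies 19 mm behind it (robot.grip_point_offset is the x of the grasp point in the tool frame, in m); x points along the fingers, z is the direction in which the jaws open and shut, and the axes are right-handed (so a half turn about x gives the same grasp; the last joint's range is limited). The gripper opens to 85 mm and grips with 20 to 120 N. Pads are 22 mm wide; open, the fingers measure 114 mm over their backs; the gripper's body (76 mm by 85 mm) begins 54 mm behind the grasp point. The pads swing forward as they close: fully open they stand 13 mm farther back than shut.
Start: joints at [-0.063, 0.383, 0.016, 1.37, -0.006, 1.388, -0.046], TCP at [0.625, 0, 0.207] pointing down, gripper open.
Joint ranges: [-2.95, 2.95], [-0.25, 2.06], [-1.52, 1.56], [0.18, 2.33], [-1.44, 4.58], [0.02, 2.06], [-3.01, 3.01]. Speed limits (rad/s): [2.39, 2.39, 3.01, 3.01, 3.14, 3.14, 3.14].

INTERFACE

Orientations are given as a rotation vector (axis times angle).
In Python, from cell import get_obs, camera, camera_info, robot gives the robot as it stands. The module is installed in compiled form; this text tells all that it offers.
- The arm moves only by the tool servo_tool, never from a script. Its argument "series" is a list of rows, each a list of 5 numbers: the opening, from 0 (shut) to 1 (fully open), then the shift along the world's x, y, z in mm, then the turn about the world's z in rad. A call has 1 to 8 rows; each row shifts and turns the commanded pose from where the row before left it; what a row does not reach is not made up. A row lasts 1/10 s, in which the tool goes at most 50 mm and 8.59 degrees, less where a joint would pass 70% of its speed; a pose out of reach is approached as far as the arm can. A call is refused whole if a number of a shift passes 50 or a number of a turn 0.15, either way. A call with a gripper value outside its range is refused whole. The fingers move at their own pace and stop on an object; "squeeze" is the grip in N (left out, the last holds). Time passes only in rows, so rows that do not move let the fingers close. It gives the time, the measured TCP pose, the force and the opening at its end, in the units of the state.
- get_obs(): the state, without advancing time (a new reading comes with each control period).
- camera(name): name is "scene" or "side" or "wrist"; returns (picture, depth): 420x560x3 uint8, red, green, blue; 420x560 float32, m along the optical axis (not along the pixel's ray), 0 where there is no reading.
- camera_info(name): a dict with "mtx" (3x3 intrinsics, pixels), "cam_to_world" (4x4, takes a point from camera to world coordinates). Camera axes: x right, y down, z forward; pixel columns grow to the right and rows downward; lengths in m; the calibration is good to about 2 mm. A picture is of the moment at which its call begins: read the wrist's pose just before it. camera_info takes no time and is no camera call; for the wrist camera it gives the pose at the moment of the call.
- robot.finish_job(): hands the job in, once; it reports no verdict.
The state is a dict: "time_s": time; "joint_pos": joint angles; "dq": joint speeds; "joint_efforts": joint torques, N m; "tool_pos": TCP position; "tool_rot": TCP orientation; "contact_force": force on the tool from outside, world axes, zero at the start; "moment": the same for the moment, N m; "opening": opening from 0.0 (shut) to 1.0 (fully open).
Only numpy, scipy, OpenCV 4.12 (cv2) and the standard library are available. Lean on these libraries where they do the work, as an engineer would, in place of code of your own. Each camera call takes 0.05 s, during which the arm holds its last target.

## Working session

There is one attempt and no reset: what is moved stays moved. The work goes in short steps, Python scripts to look and compute and a tool call to move; the robot and the scene stay as the last step left them, time stands still between calls to the robot, and variables do not carry over. Pictures are saved under pics/ and viewed, and the job is handed in when it is done.

Besides the shell and the picture viewer there is one more tool, called after ">>>" by a JSON object that holds its "fn" and its "kwargs", one argument or row to a line. servo_tool: Moves the arm, as the interface text tells. Its arguments: {"type":"object","properties":{"series":{"type":"array"},"squeeze":{"type":"number"}},"required":["series"]}

```bash
mkdir -p pics; cat > h.py <<'E'
import numpy as np, cv2
from cell import get_obs, camera, camera_info, robot
def snap(n,f):
    i=camera_info(n); p,d=camera(n)
    cv2.imwrite('pics/'+f+'.png',p[:,:,::-1]); np.savez('pics/'+f+'.npz',p=p,d=d,m=i['mtx'],T=i['cam_to_world'])
def world(f):
    z=np.load('pics/'+f+'.npz');d=z['d'];m=z['m'];v,u=np.mgrid[:420,:560]
    P=np.stack([(u-m[0,2])/m[0,0]*d,(v-m[1,2])/m[1,1]*d,d,np.ones_like(d)],-1)
    W=(P@z['T'].T)[...,:3]; W[d==0]=np.nan; return W
E
python3 - <<'E'
from h import *
o=get_obs();print(o)
for n in['scene','side','wrist']: snap(n,n+'0')
print(get_obs()['time_s'], robot.grip_point_offset)
E
```

```text
{'time_s': 0.0, 'joint_pos': array([-0.06286073,  0.38426677,  0.01635815,  1.37118989, -0.00629214,
        1.38820604, -0.04646297]), 'dq': array([ 0.00102599,  0.00019189, -0.00139318, -0.00055066,  0.00094822,
       -0.00223453, -0.00086242]), 'joint_efforts': array([-4.50568632e-04, -6.27588844e+01,  8.43669288e-01, -3.71825659e+01,
        1.65239023e-02,  1.39937960e-02, -1.08329079e-04]), 'tool_pos': array([6.24429127e-01, 1.57465116e-05, 2.05744789e-01]), 'tool_rot': array([-9.28871829e-05,  1.57281664e+00,  2.87199664e-05]), 'contact_force': array([-0.35313272, -0.18734483, -0.48439642]), 'moment': array([-0.02681307, -0.04282486, -0.01761378]), 'opening': 0.9984024144220693}
0.15 -0.0187
```

View pics/scene0.png

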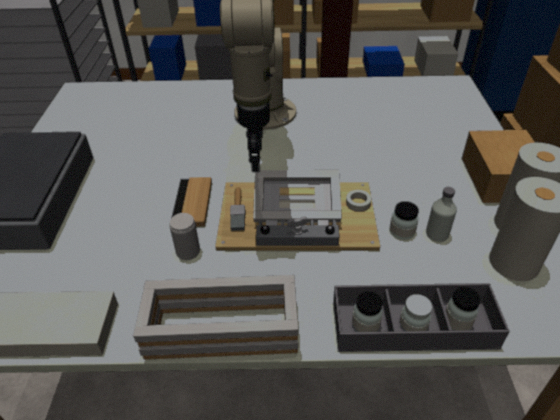

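View pics/side0.png

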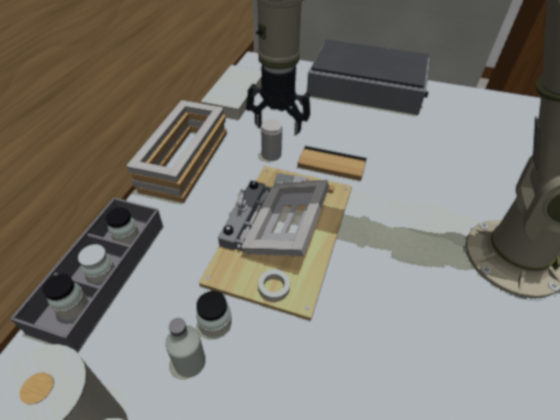

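View pics/wrist0.png

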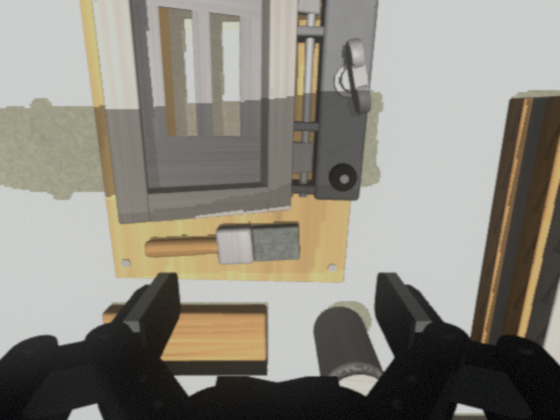

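The scene shows the press at about (300,215), the tape at (358,200), the brush at (238,210) and the can at (185,235). In the wrist view the wing is at about (355,75) and the front bar at about (115,110). Next I'll measure them.

```bash
python3 - <<'E'
from h import *
for n in['wrist0','scene0','side0']:
    W=world(n);x,y,z=W[...,0],W[...,1],W[...,2]
    reg=(x>.35)&(x<.9)&(abs(y)<.35)
    print(n)
    for lo,hi,nm in[(.012,.024,'board'),(.050,.059,'head'),(.079,.106,'wing'),(.06,.073,'knobs'),(.095,.112,'bar')]:
        m=reg&(z>lo)&(z<hi)
        k,l,s,c=cv2.connectedComponentsWithStats(m.astype(np.uint8))
        for i in range(1,k):
            if s[i,4]<25: continue
            P=W[l==i]; r=cv2.minAreaRect((P[:,:2]*1000).astype(np.float32))
            print(nm,s[i,4],np.round(np.median(P,0)*1000),'rect',np.round(r[0]),np.round(r[1]),round(r[2],1), 'px',np.round(c[i]))
E
```

```text
wrist0
board 13837 [548. -58.  18.] rect [571.  27.] [288. 270.] 88.7 px [216. 220.]
board 4008 [527. 113.  19.] rect [527. 109.] [117.  32.] 88.9 px [178.  71.]
board 3454 [573. 110.  19.] rect [573. 106.] [112.  28.] 88.6 px [225.  74.]
board 56 [662. 157.  18.] rect [662. 157.] [ 4. 10.] 0.6 px [317.  20.]
board 99 [647. 157.  18.] rect [647. 157.] [ 8. 10.] 0.8 px [301.  20.]
board 666 [646. 104.  18.] rect [646. 102.] [72.  8.] 88.7 px [299.  81.]
board 378 [661. 103.  18.] rect [661. 101.] [72.  5.] 88.6 px [314.  82.]
board 2011 [871. -30.  19.] rect [874. -58.] [ 11. 293.] 0.9 px [500. 213.]
board 88 [644.  50.  18.] rect [644.  50.] [ 7. 10.] 0.9 px [296. 136.]
board 57 [659.  50.  18.] rect [659.  49.] [12.  4.] 89.8 px [311. 136.]
board 43 [659.   9.  18.] rect [658.  12.] [ 4. 15.] 1.3 px [309. 174.]
board 55 [643.   8.  18.] rect [643.   8.] [8. 6.] 0.7 px [295. 176.]
board 130 [ 421. -159.   21.] rect [ 423. -161.] [17. 13.] 24.2 px [110. 313.]
board 4038 [ 553. -211.   22.] rect [ 544. -207.] [133. 101.] 0.5 px [220. 346.]
board 288 [ 693. -165.   18.] rect [ 696. -174
[... 5954 characters left out ...]
9.  34.] 86.1 px [197. 158.]
knobs 71 [ 696. -164.   66.] rect [ 696. -171.] [61. 26.] 14.9 px [271. 143.]
knobs 63 [683.  20.  66.] rect [684.  19.] [24. 23.] 82.4 px [253. 184.]
knobs 1080 [595. 112.  64.] rect [581. 105.] [240. 109.] 87.5 px [277. 218.]
knobs 271 [880. 270.  67.] rect [885. 265.] [ 22. 169.] 2.7 px [140. 234.]
knobs 85 [687. 189.  67.] rect [688. 187.] [25. 24.] 58.9 px [228. 229.]
bar 713 [886. -41. 102.] rect [890. -79.] [ 29. 341.] 1.5 px [194. 145.]
bar 126 [ 691. -168.  104.] rect [ 697. -177.] [64. 40.] 12.2 px [272. 132.]
bar 1059 [504. 129. 105.] rect [513. 106.] [242.  53.] 87.8 px [309. 218.]
bar 58 [685. 104.  99.] rect [686. 105.] [10. 46.] 12.9 px [240. 197.]
```

Press origin is at about (572,103.5) mm with a yaw of about -0.022. The wing centre is at about (687.5,100.5). The wing angle is 103°, so the screw is about 0.92 rad off its seat. The bar at the start is at about (507,105), height 106. These fit the given dimensions. I'll shut the fingers and move above the bar.

>>> {"fn": "servo_tool", "kwargs": {
  "series": [
    [0, -40, 35, 0, 0],
    [0, -40, 35, 0, 0],
    [0, -38, 35, 0, 0],
    [0, 0, 0, -40, 0],
    [0, 0, 0, -40, 0],
    [0, 0, 0, 0, 0],
    [0, 0, 0, 0, 0],
    [0, 0, 0, 0, 0]
  ],
  "squeeze": 60
}}

```text
time_s: 0.95
tool_pos: [0.5144, 0.0998, 0.1289]
tool_rot: [0.001, 1.568, 0.0]
contact_force: [0.6, -0.4, -0.2]
opening: 0.004
```

>>> {"fn": "servo_tool", "kwargs": {
  "series": [
    [0, 0, 0, 0, 0],
    [0, 0, 0, 0, 0],
    [0, -6, 0, -7, 0],
    [0, 0, 0, -7, 0],
    [0, 0, 0, 0, 0]
  ]
}}

```text
time_s: 1.45
tool_pos: [0.5058, 0.0996, 0.1114]
tool_rot: [-0.001, 1.573, -0.0]
contact_force: [-0.7, -0.4, 0.6]
opening: 0.005
```

```bash
python3 - <<'E'
from h import *
o=get_obs();print(o['tool_pos'],o['contact_force'])
snap('scene','s1')
im=cv2.imread('pics/s1.png')[120:270,180:400];cv2.imwrite('pics/s1c.png',cv2.resize(im,None,fx=3.6,fy=3.6))
E
```

```text
[0.50582018 0.09955141 0.1114059 ] [-0.74134773 -0.3745299   0.64165901]
```

View pics/s1c.png

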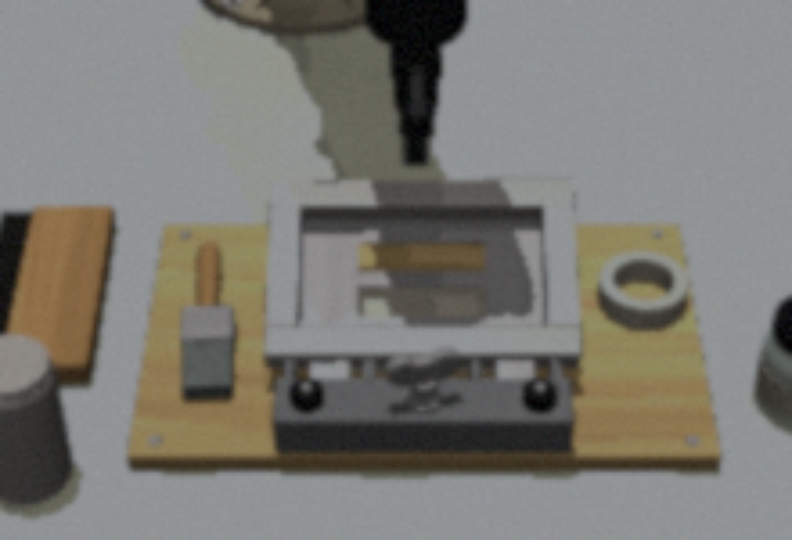

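The tip is at about (415,165) in the crop. It looks nearer the robot than the bar (rows 180-205), so I'll check by projection.

```bash
python3 - <<'E'
from h import *
z=np.load('pics/s1.npz')
def pr(p):
    c=np.linalg.inv(z['T'])@np.r_[p,1]; c=z['m']@c[:3]; return (c[:2]/c[2]-[180,120])*3.6
print(pr([.5058,.0996,.1114]),pr([.507,.105,.106]),pr([.495,.105,.108]),pr([.519,.105,.1]))
W=world('s1')
for v in range(160,182): print(v,np.round(W[v,297]*1000), np.round(W[v,310]*1000))
E
```

```text
[413.12988787 187.6718221 ] [419.99171767 193.85972408] [419.54310303 182.51454599] [420.42889772 209.2920184 ]
160 [518. 105. 164.] [296. 156.  -4.]
161 [517. 105. 159.] [307. 155.   1.]
162 [516. 105. 155.] [315. 155.   3.]
163 [516. 106. 152.] [318. 155.   0.]
164 [522. 105. 153.] [327. 154.   3.]
165 [513. 106. 142.] [334. 154.   4.]
166 [335. 112.   2.] [333. 154.  -0.]
167 [343. 111.   4.] [342. 154.   3.]
168 [342. 111.  -1.] [347. 153.   2.]
169 [351. 111.   2.] [353. 153.   3.]
170 [498. 106. 113.] [497. 143. 111.]
171 [497. 106. 108.] [505. 143. 114.]
172 [506. 106. 112.] [505. 143. 110.]
173 [508. 106. 110.] [507. 143. 108.]
174 [510. 106. 108.] [515. 142. 111.]
175 [511. 106. 105.] [515. 143. 108.]
176 [518. 106. 107.] [516. 143. 104.]
177 [516. 106. 102.] [520. 142. 104.]
178 [519. 106. 100.] [515. 143.  97.]
179 [510. 106.  90.] [516. 143.  93.]
180 [510. 106.  86.] [510. 143.  85.]
181 [509. 106.  82.] [513. 143.  84.]
```

The picture puts the fingertips about 25 mm higher than the reported TCP. I'll check the side view.

```bash
python3 - <<'E'
from h import *
o=get_obs();print(o['tool_pos'],o['joint_pos'],o['dq'],o['time_s'])
snap('side','d1');snap('wrist','w1')
z=np.load('pics/d1.npz')
c=np.linalg.inv(z['T'])@np.r_[o['tool_pos'],1]; c=z['m']@c[:3]; c=c[:2]/c[2];print(c)
W=world('d1'); x,y,zz=W[...,0],W[...,1],W[...,2]
m=(abs(x-.506)<.05)&(abs(y-.103)<.05)&(zz>.112)
P=W[m];print(m.sum(),np.nanmin(P[:,2]));P=P[P[:,2]<np.nanmin(P[:,2])+.05];
for p in P[np.argsort(P[:,2])][:150:6]:print(np.round(p*1000))
im=cv2.imread('pics/d1.png')[100:300,200:440];cv2.circle(im,(int(c[0]-200),int(c[1]-100)),1,(0,0,255));cv2.imwrite('pics/d1c.png',cv2.resize(im,None,fx=3,fy=3))
E
```

```text
[0.50625463 0.09961708 0.11196665] [-0.20366771  0.22354431 -0.06006189  1.79634564  0.01465183  1.12375182
 -0.26846293] [ 0.00054639 -0.00440001 -0.00015959 -0.01953928  0.0001807   0.00764497
 -0.00020342] 1.5
[311.05919646 207.82120575]
7701 0.11206626988752832
[496. 114. 112.]
[501. 112. 142.]
[506. 112. 144.]
[508. 111. 146.]
[515. 105. 148.]
[493. 106. 149.]
[502. 111. 151.]
[511. 113. 153.]
[502. 110. 154.]
[498. 108. 156.]
[509. 113. 157.]
[504. 113. 159.]
[514. 104. 160.]
[516. 106. 161.]
```

View pics/d1c.png

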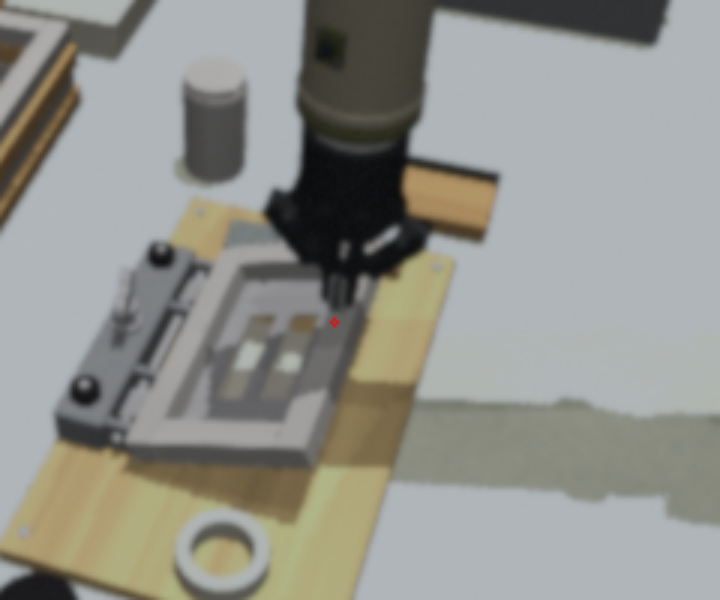

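View pics/w1.png

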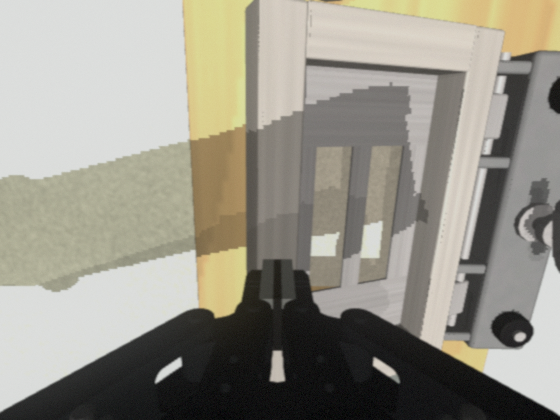

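```bash
python3 - <<'E'
from h import *
for n in['w1','wrist0']:
    W=world(n);x,y,z=W[...,0],W[...,1],W[...,2]
    T=np.load('pics/'+n+'.npz')['T'];print(n,np.round(T,3).tolist())
    for nm,m in [('bar',(x>.48)&(x<.53)&(abs(y-.13)<.04)&(z>.09)),('knob',(abs(x-.688)<.02)&(abs(y-.018)<.02)&(z>.062)),('board',(abs(x-.46)<.015)&(abs(y-.13)<.06))]:
        print(nm,m.sum(),np.round(np.nanmedian(W[m],0)*1000) if m.any() else '')
print(np.round(world('w1')[::60,::80]*1000).astype(int).tolist())
for n,lo in[('scene0',0),('side0',0)]:
    W=world(n);m=(abs(W[...,0]-.625)<.09)&(abs(W[...,1])<.06)&(W[...,2]>.13)
    P=W[m];P=P[np.argsort(P[:,2])];print(n,np.round(P[:40:4]*1000).tolist())
E
```

```text
w1 [[1.0, 0.001, -0.002, 0.507], [0.0, -0.955, -0.295, 0.175], [-0.002, 0.295, -0.955, 0.279], [0.0, 0.0, 0.0, 1.0]]
bar 28809 [505. 116. 192.]
knob 912 [683.  18.  67.]
board 14820 [464. 112. 204.]
wrist0 [[1.0, 0.001, -0.002, 0.625], [0.0, -0.955, -0.295, 0.076], [-0.003, 0.295, -0.955, 0.373], [0.0, 0.0, 0.0, 1.0]]
bar 3407 [508. 121. 107.]
knob 9752 [685.  12. 296.]
board 606 [447. 131.  18.]
[[[306, 252, 2], [362, 252, -1], [421, 253, -2], [481, 247, 18], [536, 246, 21], [590, 247, 20], [646, 247, 17]], [[294, 212, 0], [356, 212, 0], [417, 212, 0], [480, 209, 19], [528, 199, 96], [573, 201, 83], [627, 204, 63]], [[284, 168, 0], [348, 168, 0], [412, 168, -1], [479, 168, 18], [532, 170, 74], [587, 169, 52], [635, 169, 59]], [[273, 119, 2], [339, 119, 0], [407, 119, -1], [477, 122, 18], [541, 123, 19], [592, 129, 50], [652, 128, 43]], [[258, 64, 0], [331, 64, 1], [403, 65, 2], [476, 72, 19], [543, 72, 19], [598, 83, 48], [662, 81, 41]], [[244, 3, 0], [319, 3, 0], [396, 3, 1], [474, 14, 17], [537, 47, 71], [605, 30, 44], [662, 36, 54]], [[227, -66, 0], [308, -65, 1], [476, 111, 205], [498, 117, 212], [518, 116, 211], [540, 111, 205], [698, -49, 19]]]
scene0 [[671.0, -3.0, 244.0], [674.0, -10.0, 249.0], [670.0, -10.0, 252.0], [679.0, -2.0, 253.0], [681.0, 0.0, 255.0], [680.0, 5.0, 257.0], [676.0, -2.0, 257.0], [678.0, 3.0, 259.0], [673.0, 10.0, 260.0], [674.0, 8.0, 262.0]]
side0 [[666.0, 3.0, 244.0], [574.0, 6.0, 246.0], [575.0, 12.0, 247.0], [580.0, 11.0, 248.0], [575.0, 11.0, 250.0], [574.0, 7.0, 250.0], [670.0, 13.0, 252.0], [675.0, 7.0, 253.0], [571.0, 7.0, 254.0], [578.0, 11.0, 255.0]]
```

```bash
python3 - <<'E'
from h import *
W=world('w1');
for v in range(245,345,6): print(v,np.round(W[v,272]*1000),np.round(W[v,285]*1000))
W=world('wrist0');print()
for v in range(255,345,8): print(v,np.round(W[v,160]*1000),np.round(W[v,395]*1000))
E
```

```text
245 [504. 104. 108.] [511. 103. 105.]
251 [504. 101. 108.] [511. 100. 106.]
257 [504.  97. 108.] [nan nan nan]
263 [505. 111. 145.] [510. 111. 145.]
269 [505. 111. 151.] [510. 111. 151.]
275 [505. 111. 157.] [510. 111. 156.]
281 [505. 111. 162.] [510. 111. 161.]
287 [505. 112. 167.] [510. 111. 167.]
293 [505. 112. 172.] [510. 111. 170.]
299 [505. 111. 175.] [510. 111. 175.]
305 [505. 108. 174.] [510. 112. 179.]
311 [505. 107. 176.] [510. 112. 184.]
317 [505. 105. 176.] [510. 112. 187.]
323 [505. 102. 176.] [509. 111. 188.]
329 [505. 101. 177.] [509. 109. 189.]
335 [505.  99. 178.] [510. 104. 185.]
341 [505.  97. 179.] [510. 102. 185.]

255 [496. -76.  37.] [767. -92.   0.]
263 [488. -94.  18.] [ 768. -103.   -0.]
271 [ 488. -104.   19.] [ 769. -113.   -0.]
279 [578.  11. 253.] [672.  11. 253.]
287 [580.  11. 260.] [670.  11. 260.]
295 [582.  11. 265.] [668.  11. 265.]
303 [582.   8. 266.] [668.   9. 266.]
311 [582.   5. 266.] [667.   7. 268.]
319 [582.   2. 267.] [668.   3. 268.]
327 [582.  -1. 268.] [667.   2. 271.]
335 [582.  -3. 269.] [667.  -1. 271.]
343 [582.  -6. 270.] [667.  -4. 272.]
```

All three cameras put the shut fingertips at z ≈ 142 while the reported TCP is at 112. In x and y they agree. The real tip therefore seems to sit about 29 mm behind the reported TCP. I'll feel for contact to settle it: the bar top is at 106.

>>> {"fn": "servo_tool", "kwargs": {
  "series": [
    [0, 0, 4, -5, 0],
    [0, 0, 0, -5, 0],
    [0, 0, 0, 0, 0],
    [0, 0, 0, 0, 0]
  ]
}}

```text
time_s: 2.0
tool_pos: [0.5068, 0.1037, 0.1025]
tool_rot: [-0.0, 1.571, -0.0]
contact_force: [0.4, -0.3, 0.1]
opening: 0.002
```

No contact at 102.5, so the offset is real. I'll go on down.

>>> {"fn": "servo_tool", "kwargs": {
  "series": [
    [0, -2, 0, -8, 0],
    [0, 0, 0, -8, 0],
    [0, 0, 0, 0, 0],
    [0, 0, 0, -4, 0],
    [0, 0, 0, 0, 0]
  ]
}}

```text
time_s: 2.5
tool_pos: [0.5058, 0.1039, 0.0837]
tool_rot: [0.0, 1.569, 0.0]
contact_force: [-0.6, -1.4, 12.8]
opening: -0.001
```

>>> {"fn": "servo_tool", "kwargs": {
  "series": [
    [0, 0, 0, -4, 0],
    [0, 0, 0, -3, 0],
    [0, 0, 0, 0, 0],
    [0, 0, 0, 0, 0]
  ]
}}

```text
time_s: 2.9
tool_pos: [0.5061, 0.1041, 0.0772]
tool_rot: [0.001, 1.568, 0.001]
contact_force: [-1.4, -0.1, 10.9]
opening: 0.005
```

Contact at about 84–86 with roughly 11–13 N, which matches the given spring. I'll keep pressing and follow the arc.

>>> {"fn": "servo_tool", "kwargs": {
  "series": [
    [0, -2, 0, -5, 0],
    [0, -2, 0, -5, 0],
    [0, -2, 0, -5, 0],
    [0, -1, 0, -5, 0],
    [0, 0, 0, 0, 0],
    [0, 0, 0, 0, 0]
  ]
}}

```text
time_s: 3.5
tool_pos: [0.4985, 0.1041, 0.0562]
tool_rot: [0.0, 1.57, 0.001]
contact_force: [1.7, 0.8, 3.0]
opening: 0.003
```

```bash
python3 - <<'E'
from h import *
snap('wrist','w2');W=world('w2');x,y,z=W[...,0],W[...,1],W[...,2]
m=(abs(x-.498)<.02)&(y>.14)&(y<.2)&(z>.04)&(z<.12);print(np.nanmedian(W[m],0))
for v in range(240,300,5): print(v,np.round(W[v,272]*1000),np.round(W[v,285]*1000))
E
```

```text
[0.49951916 0.17271883 0.0792507 ]
240 [496. 123.  80.] [502. 122.  78.]
245 [496. 120.  80.] [502. 120.  79.]
250 [496. 118.  81.] [502. 117.  79.]
255 [496. 115.  81.] [502. 114.  78.]
260 [496. 116.  87.] [502. 115.  85.]
265 [496. 115.  90.] [502. 116.  91.]
270 [497. 115.  96.] [502. 116.  96.]
275 [497. 115. 100.] [502. 116. 100.]
280 [497. 115. 104.] [502. 115. 104.]
285 [497. 115. 107.] [502. 115. 108.]
290 [497. 116. 113.] [502. 115. 112.]
295 [497. 116. 116.] [502. 115. 115.]
```

View pics/w2.png

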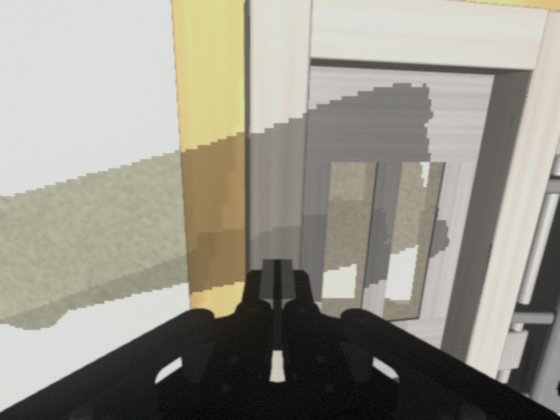

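The tip at (278,262) rests on the bar. The bar top is at about 79 with the reported z at 56, so the offset is about 23 mm. The latch needs a reported z of about 28.

>>> {"fn": "servo_tool", "kwargs": {
  "series": [
    [0, -2, 0, -5, 0],
    [0, -1, 0, -5, 0],
    [0, -1, 0, -5, 0],
    [0, -1, 0, -5, 0],
    [0, 0, 0, -5, 0],
    [0, 0, 0, 0, 0],
    [0, 0, 0, 0, 0]
  ]
}}

```text
time_s: 4.25
tool_pos: [0.4928, 0.1037, 0.0306]
tool_rot: [-0.0, 1.571, -0.0]
contact_force: [0.0, 0.1, 0.2]
opening: -0.001
```

>>> {"fn": "servo_tool", "kwargs": {
  "series": [
    [0, 0, 0, -3, 0],
    [0, 0, 0, -2, 0],
    [0, 0, 0, 0, 0],
    [0, 0, 0, 0, 0]
  ]
}}

```text
time_s: 4.65
tool_pos: [0.4933, 0.1038, 0.0266]
tool_rot: [0.0, 1.57, 0.0]
contact_force: [-3.3, -0.9, 8.2]
opening: 0.002
```

```bash
python3 - <<'E'
from h import *
snap('wrist','w3');W=world('w3');x,y,z=W[...,0],W[...,1],W[...,2]
m=(abs(x-.495)<.02)&(y>.14)&(y<.2)&(z>.03)&(z<.12);print(np.nanmedian(W[m],0)); print(get_obs()['contact_force'])
E
```

```text
[0.4946529  0.17316405 0.0508295 ]
[-3.23951732 -1.07747967  9.10290971]
```

The frame is latched flat: bar top at 50.8 mm, and the force was near zero before the bottom touch. I'll lift, check that it stays, then move above the wing.

>>> {"fn": "servo_tool", "kwargs": {
  "series": [
    [0, 0, 0, 30, 0],
    [0, 0, 0, 40, 0],
    [0.5, 15, 0, 30, 0],
    [0.5, 40, 0, 0, 0.08],
    [0.5, 40, 0, 0, 0.08],
    [0.5, 40, 0, 0, 0.07],
    [0.5, 40, -2, 0, 0],
    [0.5, 19, 0, 0, 0]
  ]
}}

```text
time_s: 5.5
tool_pos: [0.6893, 0.1007, 0.1247]
tool_rot: [-0.18, 1.563, 0.179]
contact_force: [0.4, -0.2, -0.1]
opening: 0.497
```

>>> {"fn": "servo_tool", "kwargs": {
  "series": [
    [0.5, 0, 0, 0, 0],
    [0.5, 0, 0, 0, 0],
    [0.5, 0, 0, 0, 0]
  ]
}}

```text
time_s: 5.8
tool_pos: [0.6862, 0.1021, 0.1258]
tool_rot: [-0.181, 1.564, 0.181]
contact_force: [-0.2, -0.3, -0.7]
opening: 0.506
```

```bash
python3 - <<'E'
from h import *
o=get_obs();print(o['tool_pos'],o['tool_rot'],o['joint_pos'],o['opening'])
from scipy.spatial.transform import Rotation as R
print(R.from_rotvec(o['tool_rot']).as_matrix()[:,2])
snap('wrist','w4');snap('side','d4');snap('scene','s4')
for n in ['w4','d4','s4']:
    W=world(n);x,y,z=W[...,0],W[...,1],W[...,2]
    m=(abs(x-.495)<.015)&(y>.03)&(y<.2)&(z>.03)&(z<.14);print(n,'bar',np.nanmedian(W[m],0))
    m=(abs(x-.688)<.035)&(abs(y-.1)<.035)&(z>.085)&(z<.106);P=(W[m][:,:2]*1000).astype(np.float32)
    if len(P)>5: print(len(P),cv2.minAreaRect(P),cv2.fitLine(P,cv2.DIST_L1,0,.01,.01).ravel(), np.nanmax(W[m][:,2]))
E
```

```text
[0.68623823 0.10205488 0.12576569] [-0.18080512  1.56373664  0.18115824] [-0.15914173  0.57919579 -0.05406622  1.26249781  0.03041165  1.30119194
  0.01798811] 0.5058153222376867
[ 9.73550193e-01  2.28472700e-01 -4.97029335e-04]
w4 bar [0.50007835 0.12901008 0.05054425]
1331 ((687.4426879882812, 101.16320037841797), (9.880023956298828, 54.44599914550781), 13.480249404907227) [ 2.29430333e-01 -9.73325074e-01  6.87485229e+02  1.00419685e+02] 0.10319565159286626
d4 bar [0.49147819 0.12826485 0.05059111]
81 ((685.8013916015625, 103.59048461914062), (10.3696928024292, 52.95194625854492), 12.585816383361816) [ 1.67272374e-01 -9.85910714e-01  6.81341187e+02  1.23052536e+02] 0.10448151794758431
s4 bar [0.50143198 0.08573207 0.0497898 ]
140 ((687.5277709960938, 100.0108642578125), (16.20870590209961, 53.97421646118164), 12.099739074707031) [ 2.2470734e-01 -9.7442627e-01  6.9266284e+02  9.2355133e+01] 0.10591247676366433
```

View pics/w4.png

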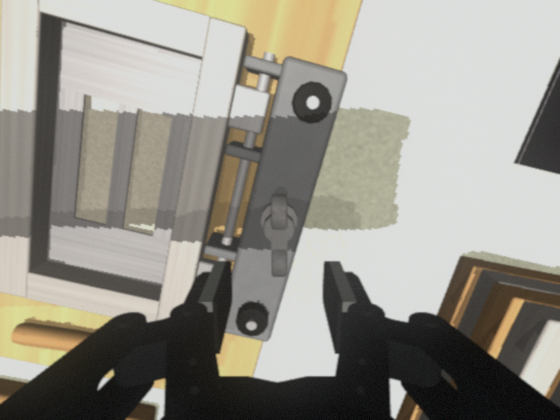

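The frame is still flat at 50.6. The wing is upright in the view at (279,235), centre (687.4,101.1), angle 103.4°, and the jaws are aligned to it. I'll go down to reported z ≈ 59 (tip ≈ 82, above the collar at 78) and close.

>>> {"fn": "servo_tool", "kwargs": {
  "series": [
    [0.5, 1, -1, -25, 0],
    [0.5, 0, 0, -25, 0],
    [0.5, 0, 0, -16, 0],
    [0.5, 0, 0, 0, 0],
    [0.5, 0, 0, 0, 0],
    [0.5, 0, 0, 0, 0]
  ],
  "squeeze": 60
}}

```text
time_s: 6.55
tool_pos: [0.689, 0.101, 0.0616]
tool_rot: [-0.18, 1.561, 0.181]
contact_force: [0.1, -0.3, 0.4]
opening: 0.499
```

```bash
python3 - <<'E'
from h import *
o=get_obs();print(o['tool_pos'],o['contact_force'],o['opening'])
snap('wrist','w5')
E
```

```text
[0.68898183 0.10101849 0.06160272] [ 0.1418241  -0.29148811  0.37247559] 0.49919388239863804
```

View pics/w5.png

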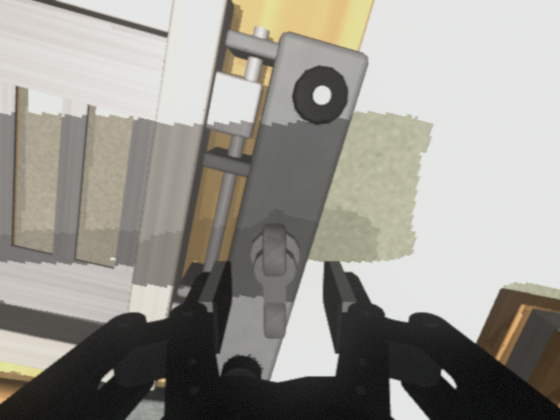

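The wing is centred between the fingers at column 274 against a mid-gap of 278, about 1.5 mm to the right. I'll correct that and close.

>>> {"fn": "servo_tool", "kwargs": {
  "series": [
    [0.5, -1.5, 0, -3, 0],
    [0.5, 0, 0, 0, 0],
    [0, 0, 0, 0, 0],
    [0, 0, 0, 0, 0],
    [0, 0, 0, 0, 0],
    [0, 0, 0, 0, 0],
    [0, 0, 0, 0, 0],
    [0, 0, 0, 0, 0]
  ],
  "squeeze": 60
}}

```text
time_s: 7.4
tool_pos: [0.6875, 0.101, 0.0572]
tool_rot: [-0.181, 1.561, 0.181]
contact_force: [4.6, 1.2, -1.4]
opening: 0.097
```

```bash
python3 - <<'E'
from h import *
o=get_obs();print(o['tool_pos'],o['contact_force'],o['moment'],o['opening'],o['joint_pos'])
snap('wrist','w6');W=world('w6')
for v in range(240,345,6): print(v,[np.round(W[v,u]*1000).tolist() for u in(262,275,290)])
E
```

```text
[0.68748643 0.10098445 0.05721669] [ 4.58229466  1.19203904 -1.38135689] [ 0.19566613 -1.00636265  0.10253314] 0.09675450189472438 [-0.15629902  0.63059962 -0.05469089  1.33795602  0.03499837  1.17180341
  0.01620527]
240 [[678.0, 109.0, 59.0], [681.0, 125.0, 96.0], [692.0, 113.0, 60.0]]
246 [[678.0, 106.0, 60.0], [682.0, 124.0, 99.0], [693.0, 109.0, 60.0]]
252 [[679.0, 102.0, 59.0], [682.0, 121.0, 100.0], [694.0, 106.0, 61.0]]
258 [[679.0, 107.0, 77.0], [683.0, 119.0, 101.0], [692.0, 110.0, 78.0]]
264 [[679.0, 110.0, 91.0], [683.0, 117.0, 102.0], [691.0, 113.0, 91.0]]
270 [[679.0, 110.0, 96.0], [684.0, 114.0, 100.0], [690.0, 113.0, 97.0]]
276 [[679.0, 111.0, 102.0], [684.0, 111.0, 101.0], [690.0, 113.0, 102.0]]
282 [[679.0, 111.0, 108.0], [686.0, 106.0, 97.0], [690.0, 114.0, 108.0]]
288 [[679.0, 111.0, 113.0], [686.0, 103.0, 96.0], [690.0, 113.0, 112.0]]
294 [[680.0, 111.0, 116.0], [687.0, 102.0, 98.0], [690.0, 113.0, 116.0]]
300 [[680.0, 110.0, 119.0], [688.0, 97.0, 96.0], [690.0, 112.0, 118.0]]
306 [[681.0, 108.0, 119.0], [688.0, 94.0, 95.0], [690.0, 110.0, 119.0]]
312 [[681.0, 105.0, 118.0], [689.0, 92.0, 97.0], [691.0, 108.0, 119.0]]
318 [[682.0, 103.0, 119.0], [689.0, 91.0, 99.0], [692.0, 105.0, 119.0]]
324 [[682.0, 100.0, 119.0], [690.0, 89.0, 101.0], [692.0, 103.0, 119.0]]
330 [[683.0, 98.0, 120.0], [690.0, 87.0, 102.0], [693.0, 100.0, 118.0]]
336 [[683.0, 96.0, 120.0], [691.0, 83.0, 101.0], [693.0, 98.0, 120.0]]
342 [[684.0, 92.0, 118.0], [692.0, 80.0, 101.0], [694.0, 95.0, 119.0]]
```

View pics/w6.png

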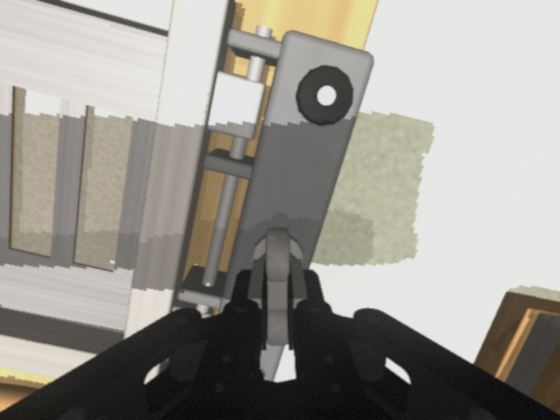

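The wing is gripped at (278,285), opening 0.097 ≈ 10 mm, tips just above the collar. Now I'll turn it clockwise.

>>> {"fn": "servo_tool", "kwargs": {
  "series": [
    [0, 0, 0, 0, -0.06],
    [0, 0, 0, 0, -0.1],
    [0, 0, 0, 0, -0.1],
    [0, 0, 0, 0, -0.1],
    [0, 0, 0, 0, -0.1],
    [0, 0, 0, 0, -0.1],
    [0, 0, 0, 0, -0.1],
    [0, 0, 0, 0, 0]
  ]
}}

```text
time_s: 8.25
tool_pos: [0.688, 0.101, 0.0572]
tool_rot: [0.341, 1.541, -0.339]
contact_force: [8.4, 0.5, -2.8]
opening: 0.098
```

>>> {"fn": "servo_tool", "kwargs": {
  "series": [
    [0, 0, 0, 0, -0.06],
    [0, 0, 0, 0, -0.06],
    [0, 0, 0, 0, 0],
    [0, 0, 0, 0, 0]
  ]
}}

```text
time_s: 8.65
tool_pos: [0.6881, 0.1011, 0.0572]
tool_rot: [0.432, 1.524, -0.43]
contact_force: [8.1, 2.2, -2.3]
opening: 0.099
```

```bash
cat >> h.py <<'E'
from scipy.spatial.transform import Rotation as R
def st():
    o=get_obs();a=R.from_rotvec(o['tool_rot']).as_matrix()[:,2]
    print(o['time_s'],'pos',np.round(o['tool_pos'],4),'yaw',round(np.arctan2(a[1],a[0]),3),'F',np.round(o['contact_force'],1),'M',np.round(o['moment'],2),'op',round(o['opening'],3),'j7',o['joint_pos'][6])
E
python3 -c "
from h import *
st()"
```

```text
8.65 pos [0.6881 0.1011 0.0572] yaw -0.55 F [ 8.1  2.2 -2.3] M [ 0.39 -1.62 -0.06] op 0.099 j7 -0.698525571696976
```

>>> {"fn": "servo_tool", "kwargs": {
  "series": [
    [0, 0, 0, 0, -0.05],
    [0, 0, 0, 0, -0.05],
    [0, 0, 0, 0, 0],
    [0, 0, 0, 0, 0]
  ]
}}

```text
time_s: 9.05
tool_pos: [0.6881, 0.101, 0.0572]
tool_rot: [0.51, 1.507, -0.508]
contact_force: [7.9, 1.0, -3.6]
opening: 0.097
```

```bash
python3 -c "
from h import *
st()"
```

```text
9.05 pos [0.6881 0.101  0.0572] yaw -0.65 F [ 7.9  1.  -3.6] M [ 0.28 -1.65 -0.13] op 0.097 j7 -0.7899738538491287
```

>>> {"fn": "servo_tool", "kwargs": {
  "series": [
    [0, 0, 0, 0, -0.03],
    [0, 0, 0, 0, -0.03],
    [0, 0, 0, 0, 0],
    [0, 0, 0, 0, 0]
  ]
}}

```text
time_s: 9.45
tool_pos: [0.6882, 0.101, 0.0572]
tool_rot: [0.556, 1.495, -0.553]
contact_force: [8.0, 1.0, -2.8]
opening: 0.097
```

```bash
python3 -c "
from h import *
st()"
```

```text
9.45 pos [0.6882 0.101  0.0572] yaw -0.709 F [ 8.   1.  -2.8] M [ 0.17 -1.76  0.44] op 0.097 j7 -0.8441738254316652
```

The moment about z jumped by about 0.5 N m at yaw -0.70, where the seat is expected. One more small nudge to confirm.

>>> {"fn": "servo_tool", "kwargs": {
  "series": [
    [0, 0, 0, 0, -0.02],
    [0, 0, 0, 0, 0],
    [0, 0, 0, 0, 0]
  ]
}}

```text
time_s: 9.75
tool_pos: [0.6882, 0.101, 0.0572]
tool_rot: [0.571, 1.491, -0.568]
contact_force: [8.7, 0.9, -2.2]
opening: 0.099
```

```bash
python3 -c "
from h import *
st()
snap('wrist','w7')"
```

```text
9.75 pos [0.6882 0.101  0.0572] yaw -0.729 F [ 8.7  0.9 -2.2] M [ 0.16 -1.84  0.99] op 0.099 j7 -0.861958898605027
```

View pics/w7.png

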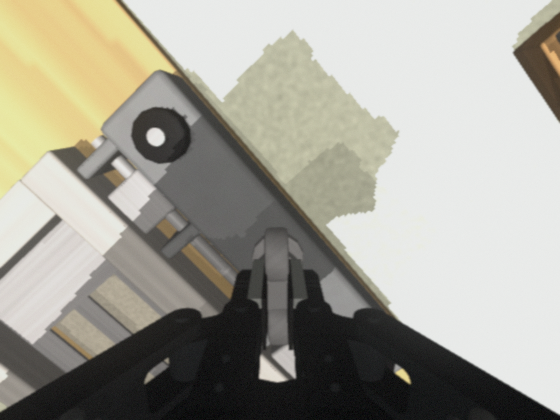

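It is seated: a hard stop at yaw ≈ -0.69, as predicted, with moment up to 1 N m. Now I'll back off to yaw ≈ +0.88.

>>> {"fn": "servo_tool", "kwargs": {
  "series": [
    [0, 0, 0, 0, 0.05],
    [0, 0, 0, 0, 0.1],
    [0, 0, 0, 0, 0.1],
    [0, 0, 0, 0, 0.1],
    [0, 0, 0, 0, 0.1],
    [0, 0, 0, 0, 0.1],
    [0, 0, 0, 0, 0.1],
    [0, 0, 0, 0, 0.1]
  ]
}}

```text
time_s: 10.6
tool_pos: [0.6876, 0.1011, 0.0572]
tool_rot: [-0.018, 1.568, 0.019]
contact_force: [6.2, 1.0, -2.4]
opening: 0.097
```

>>> {"fn": "servo_tool", "kwargs": {
  "series": [
    [0, 0, 0, 0, 0.1],
    [0, 0, 0, 0, 0.1],
    [0, 0, 0, 0, 0.1],
    [0, 0, 0, 0, 0.1],
    [0, 0, 0, 0, 0.1],
    [0, 0, 0, 0, 0.1],
    [0, 0, 0, 0, 0.1],
    [0, 0, 0, 0, 0.08]
  ]
}}

```text
time_s: 11.4
tool_pos: [0.6871, 0.1007, 0.0572]
tool_rot: [-0.628, 1.477, 0.628]
contact_force: [3.7, -0.6, 0.3]
opening: 0.098
```

>>> {"fn": "servo_tool", "kwargs": {
  "series": [
    [0, 0, 0, 0, 0.05],
    [0, 0, 0, 0, 0.03],
    [0, 0, 0, 0, 0],
    [0, 0, 0, 0, 0],
    [0, 0, 0, 0, 0]
  ]
}}

```text
time_s: 11.9
tool_pos: [0.6871, 0.1006, 0.0572]
tool_rot: [-0.687, 1.459, 0.686]
contact_force: [5.5, -0.5, 0.3]
opening: 0.096
```

```bash
python3 - <<'E'
from h import *
st()
for n,f in[('wrist','w8'),('scene','s8'),('side','d8')]:
    snap(n,f);W=world(f);x,y,z=W[...,0],W[...,1],W[...,2]
    m=(abs(x-.495)<.012)&(y>.03)&(y<.2)&(z>.03)&(z<.14);print(f,'bar',np.nanmedian(W[m],0))
    m=(abs(x-.688)<.035)&(abs(y-.1)<.035)&(z>.088)&(z<.104);P=(W[m][:,:2]*1000).astype(np.float32)
    if len(P)>5: print(len(P),cv2.minAreaRect(P))
st()
E
```

```text
11.9 pos [0.6871 0.1006 0.0572] yaw 0.879 F [ 5.5 -0.5  0.3] M [-0.01 -1.08  0.06] op 0.096 j7 0.6114092659691963
w8 bar [0.50473611 0.07666298 0.03280223]
3542 ((687.6136474609375, 103.44467163085938), (33.018882751464844, 52.67152786254883), 73.5625228881836)
s8 bar [0.50158472 0.16541902 0.05058334]
87 ((698.4740600585938, 95.68247985839844), (38.69948196411133, 32.13228988647461), 70.66830444335938)
d8 bar [0.49376917 0.12588404 0.05083875]
96 ((682.8495483398438, 109.197021484375), (34.8621826171875, 33.91941452026367), 10.253885269165039)
12.05 pos [0.6871 0.1006 0.0572] yaw 0.879 F [5.5 0.1 1.3] M [-0.04 -1.12  0.04] op 0.1 j7 0.6113735737328507
```

View pics/w8.png

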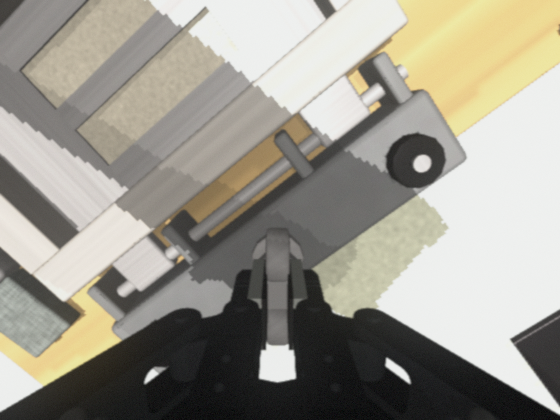

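View pics/s8.png

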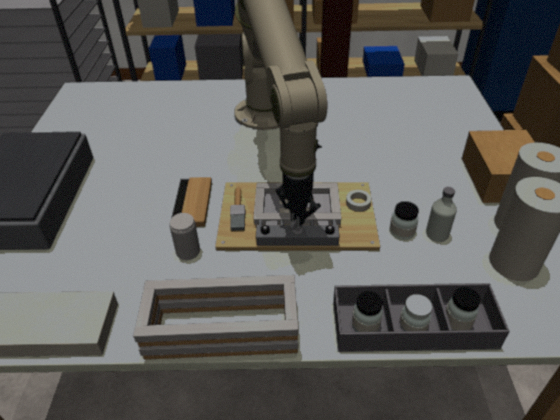

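The frame is flat at 50.7, bystanders are unmoved in the scene, and the wing is still between the pads at column 277. One precise check of the wing's own angle at the seat and now.

```bash
python3 - <<'E'
from h import *
for f in['w4','w6','w7','w8']:
    W=world(f);v,u=np.mgrid[:420,:560]
    m=(W[...,2]>.093)&(W[...,2]<.1035)&(abs(u-277)<16)&(v>190)&(v<355)
    k,l,s,c=cv2.connectedComponentsWithStats(m.astype(np.uint8));i=1+np.argmax(s[1:,4])
    mm=l==i
    # row-wise mid line in world
    Q=[]
    for r in range(190,355):
        w=np.where(mm[r])[0]
        if len(w)>8: Q.append(W[r,w].mean(0)[:2])
    Q=np.array(Q); d=cv2.fitLine((Q*1000).astype(np.float32),cv2.DIST_HUBER,0,.01,.01).ravel()
    a=np.arctan2(d[1],d[0])%np.pi; print(f,len(Q),'wing world',round(a,3),'screw',round((a+.0215-.9+.5)%np.pi-.5,3))
# bystanders before / after
A=world('scene0');B=world('s8');p=cv2.imread('pics/scene0.png').astype(int);q=cv2.imread('pics/s8.png').astype(int)
for nm,(u,w) in dict(tape=(358,200),brush=(238,218),jar=(405,218),squeegee=(197,200),can=(185,235),bottle=(441,215)).items():
    s=np.s_[w-18:w+18,u-15:u+15];print(nm,np.abs(p[s]-q[s]).mean().round(2))
E
```

```text
w4 80 wing world 1.803 screw 0.924
w6 112 wing world 1.795 screw 0.917
w7 112 wing world 0.855 screw -0.023
w8 113 wing world 2.444 screw 1.566
tape 3.39
brush 9.83
jar 3.56
squeegee 3.26
can 3.03
bottle 2.99
```

The screw reads about 1.566 rad off its seat. The brush patch differs more than the others, probably from the arm's shadow, as its pixel position is unchanged. Handing in.

```bash
python3 -c "
from h import *
st()
print(robot.finish_job())"
```

```text
12.05 pos [0.6871 0.1006 0.0572] yaw 0.879 F [5.5 0.1 1.3] M [-0.04 -1.12  0.04] op 0.1 j7 0.6113735737328507
the job is handed in; nothing more can be done
None
```

The job is handed in at about 12 s, with the gripper still holding the wing about a quarter turn off its seat and the frame latched.

- **Frame:** I pressed the front bar down until it snapped flat and let go. After release, two cameras put the bar top at 50.6–50.8 mm above the table (51 expected) in every later check.
- **Screw:** I turned the wing clockwise until it hit the stop at jaw yaw about -0.69 rad, where the moment rose to 1 N m. I then backed it off to yaw +0.879. The wing's own angle in the wrist camera gives 1.566 rad off the seat, against a target of 1.571.
- **Grip:** The last reading showed opening 0.10 (about 10 mm, the wing's thickness) at the 60 N setting. The force on the tool was about 6 N.

Checks that disagreed:
- **Tool height:** The fingertips really sit about 23 mm behind the reported TCP. All three cameras and the contact with the bar showed this, so I corrected the heights for it.
- **Seat angle:** While I was pressing against the stop, the wing's measured angle gave -0.02 rad instead of 0. I put this down to measurement error or give at the stop.
- **Bystanders:** They look unmoved in the scene picture. The brush patch changed more than the others. I took that to be the arm's shadow and did not measure it separately.

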